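# Ready the card clamp and the print counter for a new edition

### The job

Get the bench ready for a new edition of cards: press the clamp's red handle down until its spring catch clicks over and holds the clamp shut on the stack of cards by itself, and turn the counter's black reset knob back to its zero stop. Do not disturb the other things on the bench.

Things in the scene. Friction and masses are not known exactly. Their poses are not given: they have to be found in the camera images.
- clamp: card clamp, fixed: plywood board 300 x 170 x 18 mm with a stack of cards (top at 32 mm), grey pivot fork, blue lever with red handle. Origin: centre of the board's underside; own x runs from handle to pivot, z up. The pivot axis (along own y) passes through own (100, 0, 75) mm. A grey catch post 30 x 22 mm, 100 mm high, with a brass spring plunger, stands beside the lever at own (-35, 41) mm
- lever (a joint): angle of the clamp lever, rad: 0 = sprung up (start), grows as the handle is pressed down, end stop 0.335. The plunger resists from about 0.19 to 0.26, then snaps over and holds the lever at about 0.315; if not snapped over, the lever springs back up. Pressing the handle takes 2 to 4 N, and about 10 N at the plunger
- handle_top (a point): centre of the top face of the red handle at the lever's end. Handle 60 mm long (along the lever), 34 mm wide, 22 mm thick. Its top is about 153 mm above the bench when up, 86 mm when fully down (then at own (-105, 0, 86) mm of the clamp); it moves on an arc of 205 mm radius about the pivot. x points along the lever to the pivot
- counter: the fixed print counter: a green box 110 x 110 x 55 mm with a white dial on top. Origin at the centre of its underside on the bench; own -x is the direction of the red zero mark on the dial
- reset_knob (a joint): angle of the reset knob, rad: 0 = on its zero stop (yellow pointer at the red mark and against the small steel pin); it grows clockwise seen from above, up to 2.4, and stays where it is left (friction 0.03 N m). Turn it back counter-clockwise
- knob_grip (a point): the point to grip on the knob, on its upright axis 85 mm above the bench: the middle of a black bar grip 44 mm long, 14 mm wide, from 65 to 97 mm above the bench. x runs along the bar; the yellow pointer lies on its -x side
- bowl: yellow plastic bowl, 90 mm across, 35 mm high; origin at its underside. Bystander
- glue: white glue bottle with a nozzle, 34 mm across, 88 mm high, standing on a rear corner of the clamp's board. Bystander
- stamp: rubber stamp with a turned wooden grip, 45 x 30 mm, 57 mm high, standing behind the counter. Bystander
- ink_jar: amber ink jar with a black cap, 56 mm across, 65 mm high. Bystander
- brush: paint brush with a wooden handle lying flat, 200 mm long. Bystander
There are look-alikes about, which are no part of the job. Leave any purple look-alike of the counter alone.

How it is judged:
At the end, for the whole second after the job is handed in: The clamp lever stays down by itself, held by its catch (lever angle above 0.295 rad), and the reset knob stands within 0.12 rad of its zero stop (value of joint lever above 0.295 rad and value of joint reset_knob below 0.12 rad); the robot touches nothing.
It fails at once if a bystander is pushed more than 30 mm from where it stood or knocked over (tipped more than 0.5 rad) (distance of any of bowl, glue, stamp, ink_jar, brush from where it was at the start of the episode above 0.03 m or angle between any of bowl, glue, stamp, ink_jar, brush's own z axis and vertical above 0.5 rad).
It also fails if it takes over 48 s, if anything falls off the work surface, if the arm or the gripper's body presses on something with over 40 N, if the wrist force passes 120 N, or if a joint passes its speed limit or range.

### The arm

A 6-joint arm with a two-finger parallel gripper is mounted at the origin on the work surface. World frame = base frame: x ahead of the robot, y to its left, z up, the work surface at z = 0. Lengths are in m, angles in rad, forces in N, time in s.
With the tool pointing down it reaches from about 0.375 to 0.9 m from the base axis. Payload 3.1 kg.
Tool frame: the origin (TCP) lies at the very end of the fingers, on their centre line; the grasp point (between the pads) lies 19 mm behind it; z points along the fingers, y is the line along which they close (so a half turn about z gives the same grasp; the last joint's range is limited). The gripper opens to 85 mm and grips with 20 to 120 N. Pads are 22 mm wide; open, the fingers measure 114 mm over their backs; the gripper's body (76 mm by 85 mm) begins 54 mm behind the grasp point. The pads swing forward as they close: fully open they stand 13 mm farther back than shut.
Start: joints at [-1.401, 0.527, 1.433, -0, 1.181, -0.178], TCP at [0.214, -0.587, 0.231] pointing down, gripper open.
Joint ranges: [-3.08, 3.08], [-0.75, 2.2], [0.22, 2.44], [-1.43, 4.57], [0, 2.65], [-2.85, 2.85]. Speed limits (rad/s): [2.79, 2.79, 3.14, 3.14, 3.14, 3.14].

### API

Orientations are given as a unit quaternion [x, y, z, w].
In Python, from station import manip, vision gives the robot as it stands.
- The arm moves only by the tool drive_tool, never from a script. Its argument "deltas" is a list that holds one entry, the list of rows, each a list of 4 numbers: the shift along the tool's x, y, z in mm, then the turn about the tool's z in rad. A call has 1 to 5 rows; each row is the pose to reach, as a shift and turn from the pose commanded when the call began, along the tool's axes at that moment; what a row does not reach only later rows make up. A row lasts 1/12 s, in which the tool goes at most 41.7 mm and 7.16 degrees, less where a joint would pass 70% of its speed; a pose out of reach is approached as far as the arm can. A call with a gripper value outside its range is refused whole. "jaw" is the finger opening in mm, from 0 to 85.4, set as the call begins (left out, the last holds). The fingers move at their own pace and stop on an object; "force" is the grip in N (left out, the last holds). Time passes only in rows, so rows that repeat a pose let the fingers close. It gives the time, the measured TCP pose, the force, the opening and the grip force at its end, in the units of the state.
- manip.sense(): the state, without advancing time (a new reading comes with each control period).
- vision.snapshot(name): name is "scene" or "top" or "wrist"; returns the picture (480x640x3 uint8, red, green, blue); there is no depth.
- vision.camera_model(name): a dict with "camera_matrix" (3x3 intrinsics, pixels), "rvec" (rotation vector, rad) and "tvec" (3), from world to camera coordinates, as OpenCV has them. Camera axes: x right, y down, z forward; pixel columns grow to the right and rows downward; lengths in m; the calibration is good to about 2 mm. A picture is of the moment at which its call begins: read the wrist's pose just before it. camera_model takes no time and is no camera call; for the wrist camera it gives the pose at the moment of the call.
- manip.sign_off(): hands the job in; it is judged then, once.
The state is a dict: "t": time; "q": joint angles; "qd": joint speeds; "tau": joint torques, N m; "tcp_pos": TCP position; "tool_rot": TCP orientation; "force": force on the tool from outside, world axes, zero at the start; "ft_torque": the same for the moment, N m; "finger_gap": opening from 0.0 (shut) to 1.0 (fully open); "gripper_force": force on a finger pad.
Only numpy, scipy, OpenCV 4.12 (cv2) and the standard library are available. Lean on these libraries where they do the work, as an engineer would, in place of code of your own. Each camera call takes 0.05 s, during which the arm holds its last target. There are 200 camera calls.

## Working session

There is one attempt and no reset: what is moved stays moved. The work goes in short steps, Python scripts to look and compute and a tool call to move; the robot and the scene stay as the last step left them, time stands still between calls to the robot, and variables do not carry over. Pictures are saved under pics/ and viewed, at most 10 in all, crops included, and the job is handed in when it is done.

Besides the shell and the picture viewer there is one more tool, called by a JSON object that holds its "fn" and its "kwargs". drive_tool: Moves the arm, as the interface text tells. Its arguments: {"type":"object","properties":{"deltas":{"type":"array"},"jaw":{"type":"number"},"force":{"type":"number"}},"required":["deltas"]}

```bash
mkdir -p pics
python3 - <<'E'
from station import manip, vision
import cv2,json,numpy as np
for n in("scene","top"):
    im=vision.snapshot(n); cv2.imwrite(f"pics/{n}0.png",im[:,:,::-1])
    m=vision.camera_model(n); print(n,m)
s=manip.sense(); print(s)
E
```

```text
scene {'camera_matrix': array([[456.75420086,   0.        , 317.78129329],
       [  0.        , 456.75420086, 240.15742709],
       [  0.        ,   0.        ,   1.        ]]), 'rvec': array([ 1.56140573,  1.79508422, -0.87091172]), 'tvec': array([ 0.1164239 , -0.20699583,  1.5941166 ])}
top {'camera_matrix': array([[600.37574683,   0.        , 321.74253733],
       [  0.        , 600.37574683, 238.17320495],
       [  0.        ,   0.        ,   1.        ]]), 'rvec': array([ 2.17252049, -2.12979927,  0.14888069]), 'tvec': array([-0.05980411,  0.54418139,  1.34298337])}
{'t': 0.1, 'q': array([-1.40051689e+00,  5.28370310e-01,  1.43377422e+00, -1.91489901e-05,
        1.18140093e+00, -1.78538692e-01]), 'qd': array([ 1.13058682e-04, -2.41707848e-03, -4.24401639e-03, -2.10479006e-03,
       -1.92773904e-05, -1.11708984e-03]), 'tau': array([-5.73342040e-04, -4.43305564e+01, -1.78586769e+01, -1.99815636e-04,
        3.88830595e-03, -4.19840291e-06]), 'tcp_pos': array([ 0.21350619, -0.58671619,  0.23043323]), 'tool_rot': array([ 9.84828152e-01,  1.73529702e-01, -4.82194280e-06, -9.76429954e-04]), 'force': array([ 0.05301631,  0.28528181, -0.50272123]), 'ft_torque': array([0.03069799, 0.01478078, 0.0184706 ]), 'gripper_force': 0.0, 'finger_gap': 1.0013886168956545}
```

View pics/scene0.png

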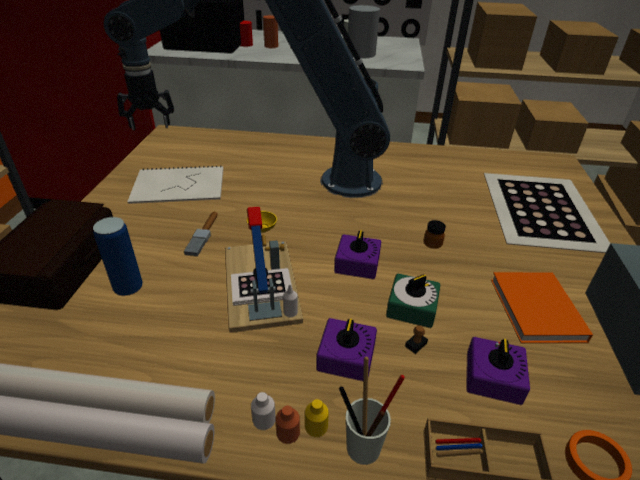

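View pics/top0.png

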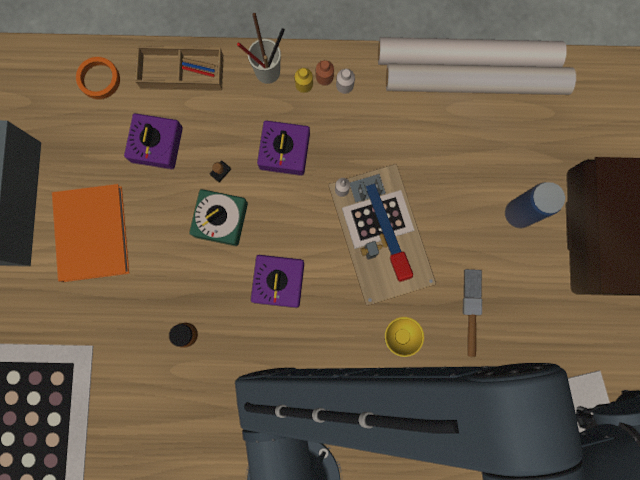

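The scene view shows the clamp at (262,280), the green counter at (413,298) and purple look-alikes around it. In the top view the red handle is at (401,266), the counter at (218,217) and the bowl at (404,337), close to the handle. I'll enlarge crops next.

Run:
```python
import cv2,numpy as np
t=cv2.imread("pics/top0.png"); s=cv2.imread("pics/scene0.png")
def z(im,x,y,w,h,k): return cv2.resize(im[y:y+h,x:x+w],None,fx=k,fy=k,interpolation=cv2.INTER_CUBIC)
# top: counter 180..260,180..255 ; clamp 320..445,160..310
A=z(t,185,185,66,66,6); B=z(t,320,160,120,150,4)
c=np.zeros((600,800,3),np.uint8); c[:396,:396]=A; c[:600,400:880][:, :400]=B[:600,80:480]; cv2.imwrite("pics/c1.png",c)
A=z(s,380,265,66,66,6); B=z(s,220,200,90,130,4)
c=np.zeros((600,800,3),np.uint8); c[:396,:396]=A; c[:520,400:760]=B; cv2.imwrite("pics/c2.png",c)
```

```text
(no output)
```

View pics/c1.png

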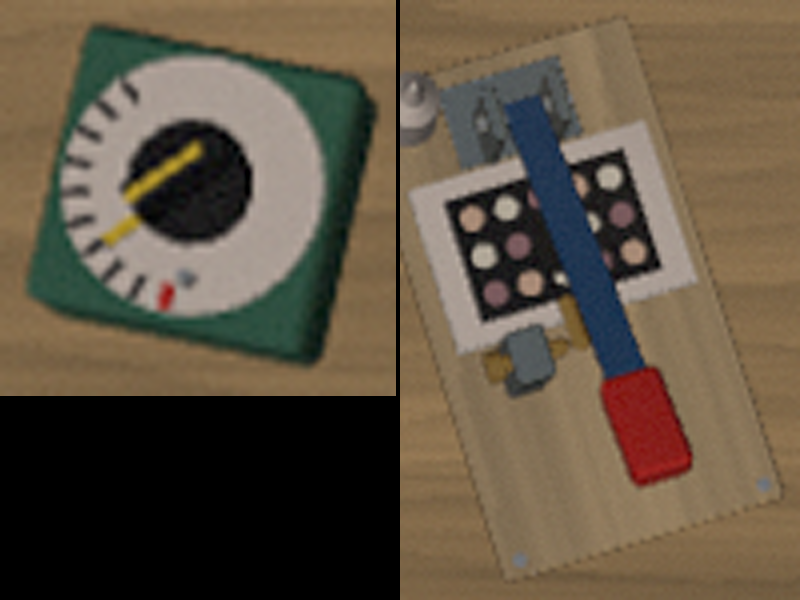

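View pics/c2.png

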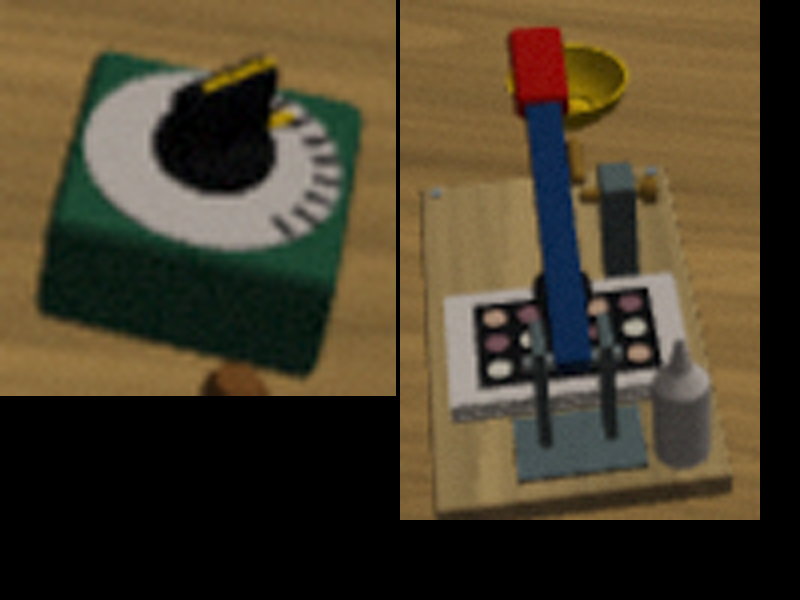

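The crops show the following.
- **Top crop:** the bar stripe runs from (126,193) to (203,148), the pointer tip is at (108,241), the red mark at (166,297) and the dial centre at (192,186). The handle corners are about (603,385), (660,368), (692,467) and (638,486), and the board corners are (503,580), (783,497) and (628,18).
- **Scene crop:** the stripe runs from (203,90) to (277,62) and the handle centre is about (540,68).

```bash
cat > h.py <<'E'
import numpy as np,cv2
from station import vision
def ray(n,p,m=None):
    m=m or vision.camera_model(n); R=cv2.Rodrigues(np.array(m["rvec"]))[0]
    d=R.T@np.linalg.inv(m["camera_matrix"])@np.array([p[0],p[1],1.]); return -R.T@m["tvec"],d/np.linalg.norm(d)
def tri(*rs):
    A=sum(np.eye(3)-np.outer(d,d) for o,d in rs); b=sum((np.eye(3)-np.outer(d,d))@o for o,d in rs)
    x=np.linalg.solve(A,b); return x,[round(1e3*np.linalg.norm(np.cross(x-o,d)),1) for o,d in rs]
def pl(n,p,z,m=None): o,d=ray(n,p,m); return o+d*(z-o[2])/d[2]
E
python3 - <<'E'
from h import *
np.set_printoptions(precision=4,suppress=True)
a=lambda X,Y:(185+X/6-.42,185+Y/6-.42)
b=lambda X,Y:(320+(X-320)/4-.38,160+Y/4-.38)
c=lambda X,Y:(380+X/6-.42,265+Y/6-.42)
d=lambda X,Y:(220+(X-400)/4-.38,200+Y/4-.38)
e1=(126,193),(203,77); 
P=tri(ray("top",a(126,193)),ray("scene",c(277,62)));Q=tri(ray("top",a(203,148)),ray("scene",c(203,90)))
print("bar",P,Q,(P[0]+Q[0])/2)
for z in(.097,):
  p,q=pl("top",a(126,193),z),pl("top",a(203,148),z);print(p,q,(p+q)/2,np.arctan2(*(q-p)[1::-1]))
D=pl("top",a(192,186),.056);r=pl("top",a(166,297),.056);t=pl("top",a(108,241),.06)
f=lambda v:np.arctan2(v[1],v[0])
print("dial",D,"red",f(r-D),"ptr",f(t-D))
print("counter corners",[pl("top",a(*u),.055)[:2] for u in((90,28),(372,95),(318,362),(30,292))])
print("handle",tri(ray("top",b(648,424)),ray("scene",d(540,66))))
k=[pl("top",b(*u),.153)[:2] for u in((603,385),(660,368),(692,467),(638,486))];print(k)
C=[pl("top",b(*u),.018)[:2] for u in((503,580),(783,497),(628,18))];print("board",C,(C[0]+C[2])/2,f(C[2]-C[1]))
print("lever",[pl("top",b(*u),z)[:2] for u,z in(((525,103),.085),((648,424),.153))])
print("post",[pl("top",b(*u),.1)[:2] for u in(((530,355)),)])
print("bowl",pl("top",(404,337),.03),"glue",pl("top",(343,185),.08))
E
```

```text
bar (array([0.5793, 0.2081, 0.0991]), [np.float64(0.1), np.float64(0.1)]) (array([0.5971, 0.1803, 0.0967]), [np.float64(0.6), np.float64(0.6)]) [0.5882 0.1942 0.0979]
[0.5797 0.2084 0.097 ] [0.5971 0.1808 0.097 ] [0.5884 0.1946 0.097 ] -1.0084598955586352
dial [0.5898 0.1916 0.056 ] red 2.9572827947558302 ptr 2.210831974615093
counter corners [array([0.6505, 0.2334]), array([0.6266, 0.1247]), array([0.5236, 0.1413]), array([0.5481, 0.2513])]
handle (array([ 0.4753, -0.2182,  0.1478]), [np.float64(0.3), np.float64(0.3)])
[array([ 0.4948, -0.1936]), array([ 0.5044, -0.2235]), array([ 0.4527, -0.2402]), array([ 0.4422, -0.212 ])]
board [array([ 0.3959, -0.1522]), array([ 0.4467, -0.3134]), array([ 0.7288, -0.2231])] [ 0.5624 -0.1877] 0.30957284293643766
lever [array([ 0.6606, -0.157 ]), array([ 0.4747, -0.2172])]
post [array([ 0.5163, -0.1597])]
bowl [ 0.3245 -0.2394  0.03  ] glue [ 0.6614 -0.0945  0.08  ]
```

{"fn": "drive_tool", "kwargs": {"deltas": [[[40,-28,0,0],[80,-56,0,0],[120,-84,0,0],[160,-112,0,0],[187,-129,0,0]]], "jaw": 0, "force": 40}}

```text
t: 0.52
tcp_pos: [0.3344, -0.4153, 0.2309]
tool_rot: [0.985, 0.173, -0.0, -0.001]
force: [0.6, -0.2, 0.2]
finger_gap: 0.3
gripper_force: 0.0
```

{"fn": "drive_tool", "kwargs": {"deltas": [[[34,-24,0,0],[70,-49,5,0],[110,-77,15,0],[150,-105,25,0],[186,-129,30,0]]]}}

```text
t: 0.93
tcp_pos: [0.4531, -0.2469, 0.2035]
tool_rot: [0.985, 0.173, -0.0, -0.001]
force: [-0.0, -1.3, -0.0]
finger_gap: 0.004
gripper_force: 0.0
```

{"fn": "drive_tool", "kwargs": {"deltas": [[[0,0,0,0],[0,0,0,0],[0,0,0,0]]]}}

```text
t: 1.18
tcp_pos: [0.4528, -0.2491, 0.2041]
tool_rot: [0.985, 0.174, -0.0, 0.0]
force: [1.0, -0.7, -0.3]
finger_gap: -0.001
gripper_force: 0.0
```

Run:
```python
from station import manip,vision
import cv2,numpy as np
s=manip.sense();m=vision.camera_model("wrist");im=vision.snapshot("wrist");im2=vision.snapshot("scene")
c=np.hstack([cv2.resize(im,(400,300)),cv2.resize(im2[150:330,180:420],(400,300))])
cv2.imwrite("pics/w1.png",c[:,:,::-1]);print(s["tcp_pos"],s["tool_rot"],s["force"])
from h import *
P=np.array([.4757,-.2165,.153]);print(cv2.projectPoints(np.array([P,s["tcp_pos"]]),np.array(m["rvec"]),np.array(m["tvec"]),m["camera_matrix"],None)[0])
```

```text
[ 0.45279608 -0.24913837  0.20406971] [ 9.84723989e-01  1.74122330e-01 -2.56328451e-04  1.20580642e-04] [ 1.02386778 -0.73865053 -0.26767276]
[[[284.68712686 212.96496925]]

 [[326.93611992 310.5861031 ]]]
```

View pics/w1.png

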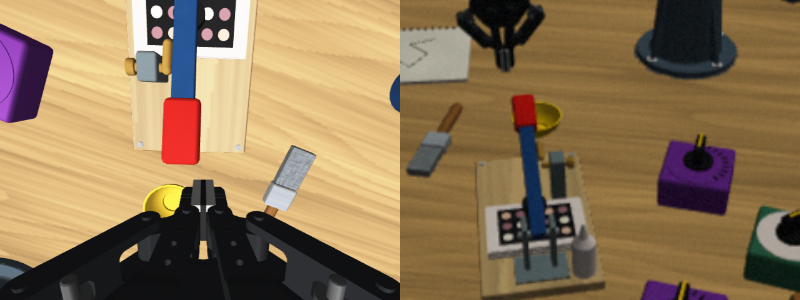

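The wrist view shows the red handle's top at about (181,125) in the half-size picture. That is within a few mm of the estimate, and the fingers are shut behind it. I'll move over it.

{"fn": "drive_tool", "kwargs": {"deltas": [[[16,-10,0,0],[33,-21,5,0],[33,-21,25,0],[33,-21,35,0],[33,-21,40,0]]]}}

```text
t: 1.7
tcp_pos: [0.4752, -0.2188, 0.1629]
tool_rot: [0.985, 0.172, -0.001, -0.001]
force: [-0.3, 0.4, 0.5]
finger_gap: -0.0
gripper_force: 0.0
```

{"fn": "drive_tool", "kwargs": {"deltas": [[[0,0,0,0],[0,0,0,0]]]}}

```text
t: 1.87
tcp_pos: [0.4762, -0.2191, 0.1642]
tool_rot: [0.985, 0.173, -0.0, -0.0]
force: [0.2, -0.1, -0.7]
finger_gap: -0.001
gripper_force: 0.0
```

Next I press down along the arc.

{"fn": "drive_tool", "kwargs": {"deltas": [[[0,0,11,0],[-3,0,20,0],[-6,0,30,0],[-9,0,38,0],[-11,0,45,0]]]}}

```text
t: 2.28
tcp_pos: [0.4671, -0.2229, 0.1193]
tool_rot: [0.985, 0.173, 0.001, 0.001]
force: [1.7, -0.1, 3.1]
finger_gap: 0.002
gripper_force: 1.3
```

{"fn": "drive_tool", "kwargs": {"deltas": [[[-1,0,6,0],[-2,0,12,0],[-3,0,18,0],[-4,0,23,0],[-4,0,27,0]]]}}

```text
t: 2.7
tcp_pos: [0.4632, -0.2241, 0.0924]
tool_rot: [0.985, 0.174, 0.001, 0.001]
force: [1.2, -1.3, 1.2]
finger_gap: -0.004
gripper_force: 1.2
```

{"fn": "drive_tool", "kwargs": {"deltas": [[[0,0,3,0],[0,0,5,0],[0,0,6,0],[0,0,6,0]]]}}

```text
t: 3.03
tcp_pos: [0.4625, -0.2235, 0.0862]
tool_rot: [0.985, 0.174, -0.0, 0.0]
force: [1.0, -3.0, 3.9]
finger_gap: 0.0
gripper_force: 1.8
```

{"fn": "drive_tool", "kwargs": {"deltas": [[[0,0,2,0],[0,0,2,0],[0,0,-40,0],[-20,20,-80,0],[-20,20,-114,0]]]}}

```text
t: 3.45
tcp_pos: [0.448, -0.2483, 0.1992]
tool_rot: [0.985, 0.173, -0.003, -0.003]
force: [-0.0, 0.3, -1.3]
finger_gap: 0.002
gripper_force: 0.0
```

{"fn": "drive_tool", "kwargs": {"deltas": [[[0,-30,0,-0.12],[0,-60,0,-0.24],[0,-90,0,-0.36],[0,-90,0,-0.48],[0,-90,0,-0.6]]], "jaw": 50}}

```text
t: 3.87
tcp_pos: [0.417, -0.1607, 0.1994]
tool_rot: [0.888, 0.46, -0.001, -0.003]
force: [0.8, -0.9, -0.3]
finger_gap: 0.584
gripper_force: 0.0
```

Run:
```python
from station import manip,vision
import cv2,numpy as np
im=vision.snapshot("top");im2=vision.snapshot("scene");s=manip.sense();print(s["tcp_pos"],s["q"],s["tool_rot"])
c=np.hstack([cv2.resize(im[160:310,300:460],(400,375)),cv2.resize(im2[170:350,200:392],(400,375))])
cv2.imwrite("pics/w2.png",c[:,:,::-1])
```

```text
[ 0.41834027 -0.16250669  0.19958109] [-6.20680395e-01  3.43819914e-01  1.89205494e+00  4.50872179e-04
  9.09710400e-01  5.12906737e-04] [ 8.89445124e-01  4.57037585e-01 -7.55571929e-04 -1.85631195e-03]
```

View pics/w2.png

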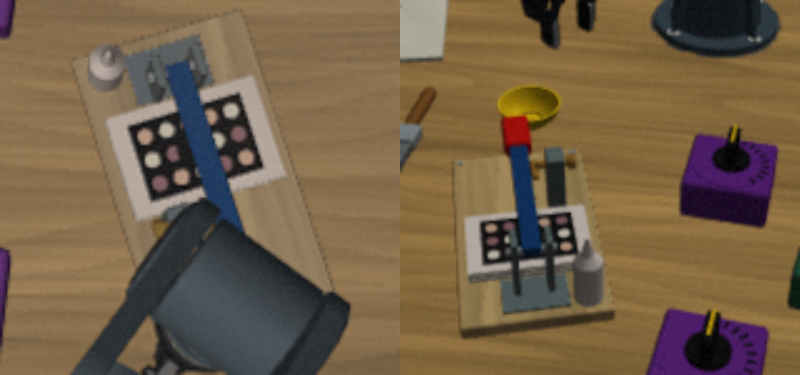

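The scene view shows the handle now low, at about (516,133) in the crop, and staying there after release. The glue bottle and bowl have not moved. Next is the knob.

{"fn": "drive_tool", "kwargs": {"deltas": [[[38,-7,0,-0.12],[76,-14,0,-0.24],[115,-21,0,-0.36],[155,-28,0,-0.48],[195,-35,0,-0.6]]]}}

```text
t: 4.38
tcp_pos: [0.5045, 0.0164, 0.1996]
tool_rot: [0.714, 0.7, -0.001, -0.001]
force: [0.5, -0.4, 0.7]
finger_gap: 0.583
gripper_force: 0.0
```

```bash
cat >> h.py <<'E'
def go(t,yaw):
    from station import manip
    s=manip.sense();q=s["tool_rot"];y=2*np.arctan2(q[1],q[0]);d=np.array(t)-s["tcp_pos"]
    print("tool mm",np.round(1e3*np.array([d[0]*np.cos(y)+d[1]*np.sin(y),d[0]*np.sin(y)-d[1]*np.cos(y),-d[2]]),1),"turn",y-yaw,"tcp",s["tcp_pos"],"q6",s["q"][5])
E
python3 - <<'E'
from h import *
go([.589,.194,.2],2.133)
m=vision.camera_model("scene")
print(cv2.projectPoints(np.array([[.4624,-.2197,.086],[.4624,-.2197,.09],[.464,-.219,.101],[.477,-.218,.153]]),np.array(m["rvec"]),np.array(m["tvec"]),m["camera_matrix"],None)[0])
E
```

```text
tool mm [179.3  80.8  -0.4] turn -0.5829288059316236 tcp [0.50454937 0.01640391 0.19955239] q6 -0.1687592219465031
[[[256.89795172 232.87550582]]

 [[256.80356123 231.64359894]]

 [[256.66103763 228.61057358]]

 [[254.54553887 214.81991249]]]
```

{"fn": "drive_tool", "kwargs": {"deltas": [[[36,16,0,-0.12],[72,32,0,-0.24],[108,48,0,-0.36],[144,65,0,-0.48],[179,81,0,-0.58]]]}}

```text
t: 4.8
tcp_pos: [0.5895, 0.1938, 0.1992]
tool_rot: [0.484, 0.875, -0.001, -0.001]
force: [1.1, -0.6, 0.1]
finger_gap: 0.586
gripper_force: 0.0
```

{"fn": "drive_tool", "kwargs": {"deltas": [[[0,0,0,0],[0,0,0,0]]]}}

```text
t: 4.97
tcp_pos: [0.5894, 0.1936, 0.1989]
tool_rot: [0.485, 0.874, -0.001, -0.001]
force: [0.5, -0.7, -0.1]
finger_gap: 0.585
gripper_force: 0.0
```

Run:
```python
from h import *
m=vision.camera_model("wrist");im=vision.snapshot("wrist");cv2.imwrite("pics/w3.png",im[:,:,::-1])
import pickle;pickle.dump(m,open("m3.pkl","wb"))
go([.589,.194,.2],2.133)
P=np.array([[.589,.194,.097],[.5797,.2084,.097],[.5971,.1808,.097]])
print(cv2.projectPoints(P,np.array(m["rvec"]),np.array(m["tvec"]),m["camera_matrix"],None)[0])
```

```text
tool mm [ 1.5  1.3 -1.1] turn -0.005665370055706109 tcp [0.58868891 0.19208796 0.19891197] q6 -0.42103094562970367
[[[322.52470374 241.46415464]]

 [[322.08245741 217.72042415]]

 [[322.41322659 262.16093384]]]
```

View pics/w3.png

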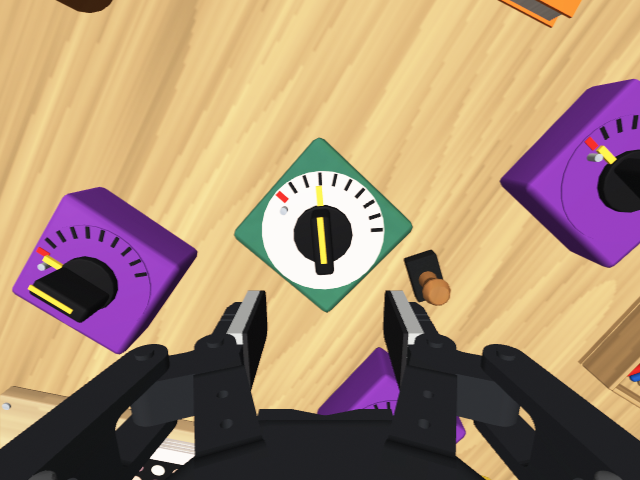

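The wrist view shows the bar stripe from (320,217) to (323,264), right where predicted. The red mark is at (282,197), which leaves about 0.8 rad to turn. I'll go down and grip.

{"fn": "drive_tool", "kwargs": {"deltas": [[[0,0,35,-0.03],[0,0,70,-0.03],[0,0,100,-0.03],[0,0,120,-0.03],[0,0,128,-0.03]]]}}

```text
t: 5.43
tcp_pos: [0.5863, 0.1894, 0.0685]
tool_rot: [0.474, 0.881, -0.003, -0.004]
force: [-0.0, -0.1, -0.2]
finger_gap: 0.584
gripper_force: 0.0
```

{"fn": "drive_tool", "kwargs": {"deltas": [[[0,0,0,0],[0,0,0,0],[0,0,0,0],[0,0,0,0],[0,0,0,0]]], "jaw": 0, "force": 30}}

```text
t: 5.85
tcp_pos: [0.589, 0.1906, 0.0737]
tool_rot: [0.472, 0.882, -0.001, -0.0]
force: [-2.8, -4.3, 1.0]
finger_gap: 0.157
gripper_force: 31.7
```

{"fn": "drive_tool", "kwargs": {"deltas": [[[0,0,0,-0.12],[0,0,0,-0.24],[0,0,0,-0.36],[0,0,0,-0.48],[0,0,0,-0.6]]]}}

```text
t: 6.27
tcp_pos: [0.5883, 0.1899, 0.0737]
tool_rot: [0.187, 0.982, -0.002, -0.001]
force: [-4.3, -6.8, 3.2]
finger_gap: 0.153
gripper_force: 31.9
```

{"fn": "drive_tool", "kwargs": {"deltas": [[[0,0,0,-0.06],[0,0,0,-0.12],[0,0,0,-0.16],[0,0,0,-0.2],[0,0,0,-0.2]]]}}

```text
t: 6.68
tcp_pos: [0.5882, 0.1895, 0.0737]
tool_rot: [0.09, 0.996, -0.002, -0.002]
force: [-3.4, -7.7, 2.3]
finger_gap: 0.155
gripper_force: 31.9
```

Run:
```python
from h import *
from station import manip
go([.589,.194,.07],2.955);s=manip.sense();print(s["force"],s["ft_torque"],s["finger_gap"])
```

```text
tool mm [-0.   4.6  3.7] turn 0.005758956550830696 tcp [0.588165   0.18951922 0.07369396] q6 -1.2544199049639684
[-3.42454246 -7.65706381  2.33657327] [-1.15275033  0.73051022  0.01068539] 0.15533926343672574
```

{"fn": "drive_tool", "kwargs": {"deltas": [[[0,0,0,-0.03],[0,0,0,-0.06],[0,0,0,-0.08],[0,0,0,-0.08]]]}}

```text
t: 7.02
tcp_pos: [0.5881, 0.1895, 0.0738]
tool_rot: [0.055, 0.998, -0.001, -0.002]
force: [-4.6, -8.4, 3.0]
finger_gap: 0.156
gripper_force: 60.4
```

Run:
```python
from h import *
from station import manip
go([.589,.194,.07],2.955);s=manip.sense();print(s["force"],s["ft_torque"],s["tau"][5])
```

```text
tool mm [-0.4  4.5  3.8] turn 0.07703445964417144 tcp [0.58811213 0.18954057 0.07376278] q6 -1.3284485025452069
[-4.6053586  -8.35639418  2.99053485] [-1.36737404  0.73973568 -1.62929881] -1.7529796063899994
```

The torque jumped to 1.6 N m, so the knob is on its stop. I'll ease off, release and lift.

{"fn": "drive_tool", "kwargs": {"deltas": [[[0,0,0,0.03],[0,0,0,0.05],[0,0,0,0.05]]]}}

```text
t: 7.27
tcp_pos: [0.5881, 0.1895, 0.0737]
tool_rot: [0.078, 0.997, -0.002, -0.002]
force: [-4.7, -7.9, 3.2]
finger_gap: 0.157
gripper_force: 37.5
```

{"fn": "drive_tool", "kwargs": {"deltas": [[[0,0,0,0],[0,0,0,0],[0,0,0,0],[0,0,-10,0],[0,0,-35,0]]], "jaw": 50}}

```text
t: 7.68
tcp_pos: [0.5879, 0.1918, 0.1054]
tool_rot: [0.076, 0.997, -0.001, -0.003]
force: [0.1, -1.1, -0.1]
finger_gap: 0.583
gripper_force: 0.0
```

{"fn": "drive_tool", "kwargs": {"deltas": [[[0,0,-30,0],[0,0,-60,0],[0,0,-90,0],[0,0,-90,0],[0,0,-90,0]]]}}

```text
t: 8.1
tcp_pos: [0.5917, 0.1925, 0.2007]
tool_rot: [0.076, 0.997, 0.001, 0.003]
force: [-0.8, -0.4, -0.3]
finger_gap: 0.581
gripper_force: 0.0
```

Run:
```python
from h import *
im=vision.snapshot("wrist");im2=vision.snapshot("scene")
c=np.hstack([cv2.resize(im[100:340,200:440],(400,400)),cv2.resize(im2[170:410,220:460],(400,400))])
cv2.imwrite("pics/w4.png",c[:,:,::-1])
```

```text
(no output)
```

View pics/w4.png

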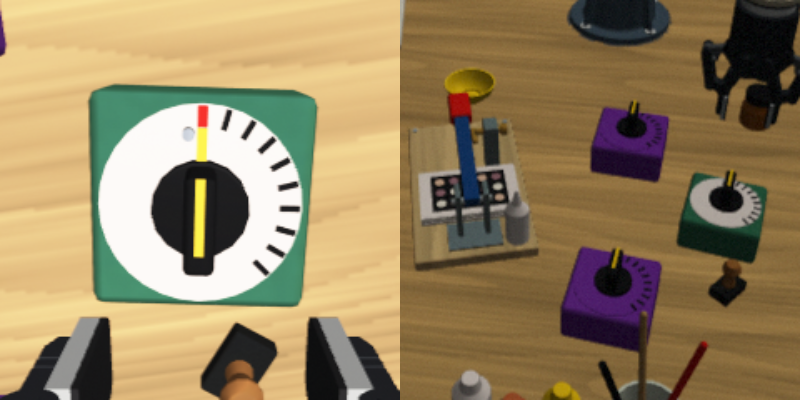

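The pointer at (202,145) lines up with the red mark at (202,115) and touches the pin. The clamp lever is still down at (460,105), and the bystanders are undisturbed.

```bash
python3 -c "
from station import manip
print(manip.sign_off())"
```

```text
the job is handed in; nothing more can be done
None
```

The job is handed in: the clamp lever is down and held by its catch, the reset knob is on its zero stop, and the bystanders look undisturbed in the pictures; the sign-off returned no verdict.

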